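Unlatch the top staining tray and clip it onto the shaker

ROBOT

A 6-joint arm with a two-finger parallel gripper is mounted at the origin on the work surface. World frame = base frame: x ahead of the robot, y to its left, z up, the work surface at z = 0. Lengths are in m, angles in rad, forces in N, time in s.
With the tool pointing down it reaches from about 0.275 to 0.875 m from the base axis. Payload 12.5 kg.
Tool frame: the origin (TCP) lies on the centre line of the jaws, within the pads' length; the fingertips stand r.finger_overhang ahead of it and the grasp point (between the pads) lies 3 mm ahead of it (r.finger_overhang is the distance from the TCP to the fingertips, in m); z points along the fingers, y is the line along which they close (so a half turn about z gives the same grasp; the last joint's range is limited). The gripper opens to 85 mm and grips with 20 to 120 N. Pads are 22 mm wide; open, the fingers measure 114 mm over their backs; the gripper's body (76 mm by 85 mm) begins 54 mm behind the grasp point. The pads swing forward as they close: fully open they stand 13 mm farther back than shut.
Start: joints at [-0.085, 0.351, 1.652, -0, 1.139, -0.085], TCP at [0.55, 0, 0.253] pointing down, gripper open.
Joint ranges: [-2.75, 2.75], [-0.79, 2.1], [0.01, 2.65], [-1.57, 4.71], [0.07, 3.14], [-2.87, 2.87]. Speed limits (rad/s): [2.22, 2.22, 2.79, 3.14, 3.14, 3.14].

INTERFACE

Orientations are given as a unit quaternion [x, y, z, w].
In Python, from cell import r, optics gives the robot as it stands. The module is installed in compiled form; this text tells all that it offers. Calls block until the motion is done:
- r.move_to(position, orientation): joint-space move of the TCP to a pose.
- r.move_linear(position, rot=None, vel=0.15): straight line of the TCP; rot=None keeps the orientation; vel is the mean speed in m/s.
- r.set_joints(angles): joint-space move.
- r.set_gripper(opening, squeeze=None): opening from 0.0 (shut) to 1.0 (fully open); squeeze is the grip in N (None keeps the last); returns when the fingers have stopped.
- r.sleep(seconds).
- r.inverse_kinematics(position, orientation): joint angles nearest the present ones, or None.
- optics.get_image(name): name is "scene" or "side" or "wrist"; returns a dict with "pixels" (400x640x3 uint8, red, green, blue), "depth" (400x640 float32, m along the optical axis (not along the pixel's ray), 0 where there is no reading), "fx", "fy", "cx", "cy" (pixels), "camera_from_world" (4x4, takes a point from world to camera coordinates); the wrist camera has in their place "mount" (4x4, takes a point from camera to tool coordinates, whose origin is the TCP and whose axes are the flange's). Camera axes: x right, y down, z forward; pixel columns grow to the right and rows downward; lengths in m; the calibration is good to about 2 mm. The wrist camera is an equidistant fisheye: a pixel r from the principal point sees the ray r / f radians off the axis. A picture is of the moment at which its call begins: read the wrist's pose just before it.
A pose or a line that the arm cannot do raises r.PlanningError and nothing moves.
- r.hand_in(): hands the job in; it is judged then, once.
Readings, each from a call of its own:
- r.current_t(): time.
- r.current_q(): joint angles.
- r.current_qvel(): joint speeds.
- r.current_effort(): joint torques, N m.
- r.current_tool_pos(): TCP position.
- r.current_ee_rot(): TCP orientation.
- r.current_contact_force(): force on the tool from outside, world axes, zero at the start.
- r.current_torque(): the same for the moment, N m.
- r.current_opening(): opening from 0.0 (shut) to 1.0 (fully open).
- r.current_finger_force(): force on a finger pad.
Only numpy, scipy, OpenCV 4.12 (cv2) and the standard library are available. Lean on these libraries where they do the work, as an engineer would, in place of code of your own. Each camera call takes 0.05 s, during which the arm holds its last target. There are 200 camera calls.

TASK

Take only the green top tray off the nested stack, without lifting the tray under it: slide it away from its grip end to free its hooks before you lift it. Set it in the guides of the bench shaker with its hooked end at the closed (far) end, and press it down, no harder than it needs, until it lies flat on the platform and both red clips have snapped over its side ears. Leave the two white trays nested where they are and the beaker and the jar undisturbed.

Things in the scene. Friction and masses are not known exactly. Their poses are not given: they have to be found in the camera images.
- tray_top: Green tray 160 long (x), 110 wide (y), 46 high, about 120 g, top of the stack. Origin: centre of underside; z up; +x its hooked end, -x its plain grip end. Flat ledge all round, top 33 above the underside; an upright lip 4 thick rises from its outer edge, 33 to 46. Midway on each long side an orange ear, 60 long, sticks out 7 from the lip (y 55 to 62, 40 to 46 above the underside).
- grip (a point): Top edge of the green tray's lip at the middle of its grip end (78 from the tray's centre, 46 above its underside; axes as the tray's). Pinch the 4 mm lip here from above, one finger inside, one outside, up to 12 deep: the ledge inside is 13 down, the rim of the white tray below 23 down.
- hook (a point): Middle between the toes of the green tray's two orange hooks (hooks at y = -32 and 32, outside the +x lip, out to x = 86). Toes reach inwards to x = 75, 1.8 to 5.5 above the underside: 5 under the ledge of the tray below, 1.5 vertical play. Slid along +x over the tray below they come free after about 4 to 7 (walls stop it at about 12), then it lifts straight up; lifted before, it drags the stack.
- rib (a point): Top of the green tray's middle rib at the tray's centre, 23 above its underside: a good place to press. Three ribs, 8 wide and 88 long along x, at y = -26, 0 and 26, stand on the floor; the next tray rests on them.
- tray_middle: White tray of the same shape under the top one, 23 lower when nested, loose, same frame; it has one blue hook in the middle of its +x end which hooks the bottom tray.
- tray_bottom: White tray of the same shape, blue hooks, loose, lying on the bench under the middle one (23 lower); same frame. All three point the same way.
- shaker: White bench shaker 200 x 200, fixed, aluminium platform 70 above the bench with dark steel guides round a tray's place. Origin: centre of underside; +x is the closed end, one 26 wide guide in its middle (the tray's hooks pass beside it); -x end (control panel): two guides with a 76 wide gap for a finger. Guides upright to 52 above the platform, flared out to 66; tray play in them about 2 each way.
- seat (a point): Point on the shaker's platform where the centre of the tray's underside belongs; axes as the shaker's; the tray's +x must point along this +x. A tray only laid in rests on the slopes of the clips, about 17 above this point, and must be pressed that far down.
- clip_left (a joint): Red spring clip, 56 wide, in the middle of the shaker's +y side; value: how far it is pushed out, 0 at rest, at most 0.012 m. The ear pushes it out about 5 mm; it springs back to 0 once the ear is below it. Pressing the tray's middle past both clips takes about 7 to 16 N in all; then it meets the hard platform.
- clip_right (a joint): The same on the shaker's -y side. One clip may snap before the other, leaving the tray leaning with its other ear still against its clip: press once more on that side (for instance on the outer rib there).
- beaker: Glass beaker, 72 across, 90 high, upright between stack and shaker; origin centre of its underside.
- reagent_jar: Amber jar with a red cap, 60 across, 100 high, upright nearer to the robot; origin centre of its underside.
Mind the look-alikes: they are no part of the job. Leave any pink or turquoise look-alike of the tray_middle alone.

How it is judged:
By the outcome, as a careful person would: the job done as asked, in the order asked, and still so for the second after the job is handed in, with the robot touching nothing.
It also fails if it takes over 54 s, if anything falls off the work surface, if the arm or the gripper's body presses on something with over 40 N, if the wrist force passes 120 N, or if a joint passes its speed limit or range.

## Working session

There is one attempt and no reset: what is moved stays moved. The work goes in short steps, each a Python script; the robot and the scene stay as the last script left them, time stands still between calls to the robot, and variables do not carry over. Pictures are saved under pics/ and viewed, at most 10 in all, crops included, and the job is handed in when it is done.

```bash
mkdir -p pics; cat > h.py <<'E'
import numpy as np, cv2
from cell import r, optics
def shot(cam,name):
    im=optics.get_image(cam); np.savez('pics/'+name+'.npz',**im)
    cv2.imwrite('pics/'+name+'.png',im['pixels'][:,:,::-1]); return im
def cloud(im):
    d=im['depth']; v,u=np.mgrid[:d.shape[0],:d.shape[1]]
    P=np.stack([(u-im['cx'])/im['fx']*d,(v-im['cy'])/im['fy']*d,d],-1)
    T=np.linalg.inv(im['camera_from_world'])
    W=P@T[:3,:3].T+T[:3,3]; W[d==0]=np.nan; return W
E
python3 - <<'E'
from h import *
a=shot('scene','s0');b=shot('side','d0')
print(r.finger_overhang,r.current_t(),r.current_ee_rot())
E
```

```text
0.022 0.1 [ 7.07117881e-01  7.07095485e-01 -3.31592490e-04 -4.08321707e-04]
```

View pics/s0.png

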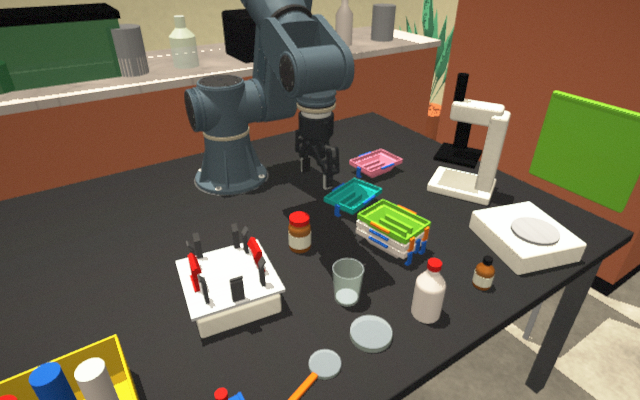

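View pics/d0.png

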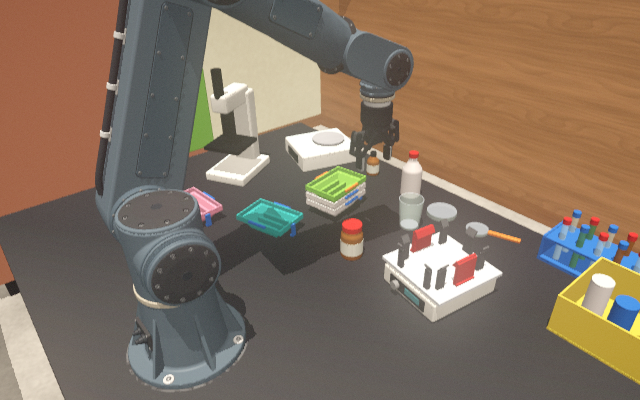

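Green tray is at scene (393,221). Look-alikes are turquoise (353,196), pink (376,162), and the white trays beneath it. The shaker is at (230,280), beaker at (347,283), jar at (300,233). Next I'll view an enlarged crop and the depth fit.

```bash
python3 - <<'E'
from h import *
out=[]
for n in('s0','d0'):
    im=dict(np.load(f'pics/{n}.npz')); W=cloud(im); hsv=cv2.cvtColor(im['pixels'],cv2.COLOR_RGB2HSV)
    H,S,V=[hsv[...,i].astype(int) for i in range(3)]
    box=(W[...,0]>.2)&(W[...,0]<1)&(abs(W[...,1])<.6)&(W[...,2]>.01)&(W[...,2]<.25)
    def rep(nm,m,lo=0,hi=1):
        m=m&box&(W[...,2]>lo)&(W[...,2]<hi); P=W[m]
        if len(P)<5: print(n,nm,len(P));return
        rr=cv2.minAreaRect(P[:,:2].astype(np.float32)*1000)
        print(n,nm,len(P),'rect',np.round(rr[0]),np.round(rr[1]),round(rr[2],1),'z',np.round(np.percentile(P[:,2],[2,50,98]),3),'med',np.round(np.median(P,0),3))
    vv,uu=np.mgrid[:400,:640]
    rep('green',(H>33)&(H<50)&(S>120))
    rep('greentop',(H>33)&(H<50)&(S>120),.082)
    st=((abs(uu-393)<50)&(abs(vv-225)<40)) if n=='s0' else ((abs(uu-336)<40)&(abs(vv-190)<30))
    rep('orange',(H>8)&(H<20)&(S>150)&st)
    rep('blue',(H>100)&(H<125)&(S>120)&st)
    sh=((abs(uu-230)<60)&(abs(vv-275)<60)) if n=='s0' else ((abs(uu-441)<62)&(abs(vv-265)<55))
    rep('platf',sh&(S<60),.06,.08)
    rep('dark',sh&(V<90),.085,.145)
    red=sh&((H<6)|(H>174))&(S>150)
    nn,lab=cv2.connectedComponents(red.astype(np.uint8))
    for i in range(1,nn):
        if (lab==i).sum()>25: rep(f'red{i}',lab==i)
    be=((abs(uu-347)<18)&(abs(vv-280)<28)) if n=='s0' else ((abs(uu-411)<14)&(abs(vv-212)<20))
    rep('beaker',be,.02,.1)
    ja=((abs(uu-300)<14)&(abs(vv-233)<22)) if n=='s0' else ((abs(uu-352)<14)&(abs(vv-238)<20))
    rep('jar',ja,.02,.11)
a=cv2.imread('pics/s0.png');b=cv2.imread('pics/d0.png')
k=lambda c:cv2.resize(c,(400,300),interpolation=cv2.INTER_CUBIC)
cv2.imwrite('pics/c0.png',np.vstack([np.hstack([k(a[190:265,345:445]),k(a[215:335,165:325])]),np.hstack([k(b[155:230,285:385]),k(b[215:320,375:515])])]))
E
```

```text
s0 green 1644 rect [570. 376.] [163. 467.] 11.7 z [0.056 0.079 0.095] med [0.594 0.227 0.079]
s0 greentop 602 rect [570. 376.] [163. 467.] 11.7 z [0.082 0.09  0.097] med [0.601 0.225 0.09 ]
s0 orange 169 rect [634. 213.] [116. 127.] 11.3 z [0.053 0.083 0.095] med [0.682 0.192 0.083]
s0 blue 297 rect [556. 214.] [136. 287.] 81.9 z [0.013 0.046 0.072] med [0.678 0.198 0.046]
s0 platf 4410 rect [ 549. -238.] [201. 200.] 81.8 z [0.066 0.071 0.075] med [ 0.57  -0.248  0.071]
s0 dark 662 rect [ 550. -237.] [139. 189.] 82.3 z [0.086 0.11  0.136] med [ 0.61  -0.249  0.11 ]
s0 red2 196 rect [ 548. -171.] [18. 81.] 80.8 z [0.087 0.129 0.136] med [ 0.566 -0.173  0.129]
s0 red3 265 rect [ 519. -302.] [ 19. 102.] 81.8 z [0.075 0.126 0.136] med [ 0.556 -0.309  0.126]
s0 beaker 1119 rect [699. -12.] [71. 72.] 19.3 z [0.023 0.066 0.093] med [ 0.704 -0.015  0.066]
s0 jar 747 rect [480.  -8.] [57. 59.] 29.5 z [0.023 0.072 0.103] med [ 0.493 -0.016  0.072]
d0 green 1064 rect [604. 208.] [171. 113.] 11.0 z [0.055 0.078 0.094] med [0.612 0.224 0.078]
d0 greentop 363 rect [604. 208.] [171. 113.] 11.0 z [0.083 0.089 0.095] med [0.574 0.201 0.089]
d0 orange 41 rect [706. 232.] [280. 124.] 13.5 z [0.053 0.092 0.097] med [0.61  0.152 0.092]
d0 blue 48 rect [615. 148.] [59.  8.] 8.4 z [0.042 0.058 0.073] med [0.615 0.148 0.058]
d0 platf 3388 rect [ 564. -169.] [356. 214.] 77.3 z [0.064 0.071 0.076] med [ 0.53  -0.237  0.071]
d0 dark 0
d0 red1 137 rect [ 558. -173.] [14. 55.] 82.4 z [0.121 0.129 0.137] med [ 0.557 -0.174  0.129]
d0 beaker 701 rect [698. -10.] [74. 71.] 75.0 z [0.022 0.068 0.092] med [ 0.686 -0.018  0.068]
d0 jar 749 rect [473.  -8.] [59. 57.] 15.1 z [0.022 0.072 0.103] med [ 0.46  -0.02   0.072]
```

View pics/c0.png

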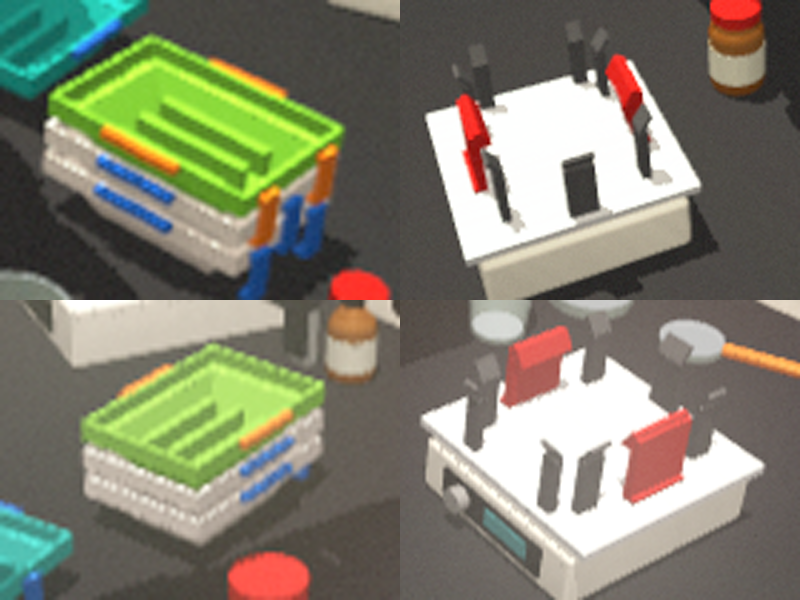

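The crop confirms the choice: the green tray has two orange hooks pointing away from the robot (yaw about +11°). The shaker's single closed-end guide also faces away from the robot (yaw about -8°), and its panel faces the robot. I'll refine the green fit and approach the grip.

```bash
cat >> h.py <<'E'
from scipy.spatial.transform import Rotation as R
Q0=R.from_quat([2**-.5,2**-.5,0,0])
def quat(yaw): return (R.from_euler('z',yaw,degrees=True)*Q0).as_quat()
def comp(m):
    n,l,s,_=cv2.connectedComponentsWithStats(m.astype(np.uint8)); return l==1+np.argmax(s[1:,4])
def green(im,lo):
    W=cloud(im); hsv=cv2.cvtColor(im['pixels'],cv2.COLOR_RGB2HSV)
    H,S=hsv[...,0],hsv[...,1]
    ok=(W[...,0]>.3)&(W[...,0]<.9)&(abs(W[...,1])<.45)&(W[...,2]<.35)
    m=comp((H>33)&(H<50)&(S>110)&ok)&(W[...,2]>lo)
    P=W[m]; return P,cv2.minAreaRect(P[:,:2].astype(np.float32)*1000)
E
python3 - <<'E'
from h import *
for n in('s0','d0'):
    im=dict(np.load(f'pics/{n}.npz'))
    for lo in(.04,.084,.088):
        P,rr=green(im,lo); print(n,lo,len(P),rr,np.percentile(P[:,2],[50,98]))
y=np.radians(11.2); g=np.array([.602,.208])-.078*np.array([np.cos(y),np.sin(y)]); print(g)
r.set_gripper(.4,40)
r.move_to([*g,.16],quat(11.2))
shot('wrist','w1'); print(r.current_tool_pos(),r.current_ee_rot(),r.current_t())
E
```

```text
s0 0.04 1634 ((605.351806640625, 206.02279663085938), (163.68153381347656, 119.2088394165039), 10.887717247009277) [0.07884763 0.09503041]
s0 0.084 510 ((605.351806640625, 206.02279663085938), (163.68153381347656, 119.2088394165039), 10.887717247009277) [0.09124711 0.09572241]
s0 0.088 367 ((605.0059814453125, 207.87112426757812), (163.65293884277344, 115.56326293945312), 10.944087028503418) [0.09236333 0.09598745]
d0 0.04 1135 ((603.70703125, 208.34317016601562), (171.1333465576172, 113.8165283203125), 11.115640640258789) [0.07901589 0.09466662]
d0 0.084 355 ((603.78369140625, 207.95315551757812), (171.1333465576172, 113.0215835571289), 11.115640640258789) [0.09011439 0.09508981]
d0 0.088 246 ((603.7098388671875, 208.07879638671875), (171.08409118652344, 112.96955108642578), 10.969653129577637) [0.09184824 0.09526725]
[0.5254855  0.19284972]
[0.52634176 0.19180185 0.16083972] [6.35338840e-01 7.72233149e-01 5.12822540e-04 5.08411228e-04] 1.5667
```

View pics/w1.png

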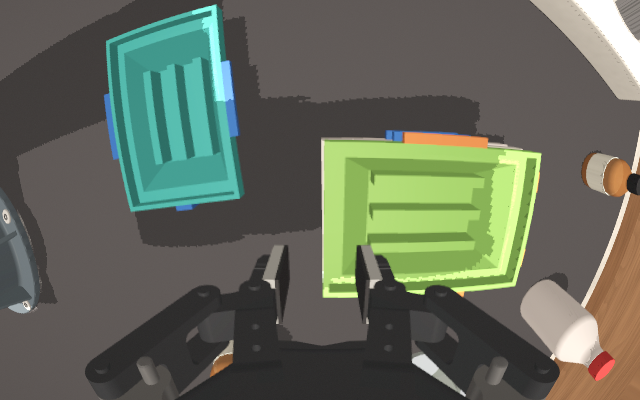

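The wrist view shows the grip-end outer edge running from (323,139) to (323,297), with the fingers either side of it. I'll back-project the corners at z=0.092, including the far corners (541,153) and (515,287).

```bash
cat >> h.py <<'E'
def wproj(im,px,z,pos,q):
    x=(px[0]-im['cx'])/im['fx'];y=(px[1]-im['cy'])/im['fy'];t=np.hypot(x,y)
    d=np.array([x/t*np.sin(t),y/t*np.sin(t),np.cos(t)])
    Rw=R.from_quat(q).as_matrix();M=im['mount']
    o=pos+Rw@M[:3,3];v=Rw@M[:3,:3]@d
    return o+v*(z-o[2])/v[2]
E
python3 - <<'E'
from h import *
im=dict(np.load('pics/w1.npz'));pos=r.current_tool_pos();q=r.current_ee_rot()
print(im['mount'].round(3))
c=[wproj(im,p,.092,pos,q)[:2] for p in((323,139),(323,297),(515,287),(541,153))]
c=np.array(c);print(c.round(4));n=np.roll(c,-1,0)-c;print(np.linalg.norm(n,axis=1).round(4),np.degrees(np.arctan2(n[:,1],n[:,0])).round(1),c.mean(0),'gripend',c[:2].mean(0))
E
```

```text
[[-0.    -0.958 -0.286  0.072]
 [ 1.    -0.    -0.    -0.001]
 [-0.    -0.286  0.958 -0.121]
 [ 0.     0.     0.     1.   ]]
[[0.5154 0.2477]
 [0.537  0.1382]
 [0.6955 0.1669]
 [0.6736 0.2766]]
[0.1116 0.1611 0.1118 0.1608] [ -78.9   10.3  101.3 -169.7] [0.60537492 0.20735574] gripend [0.52619007 0.19297516]
```

Sizes match (161 x 112 mm) and the centre agrees. Now I'll grasp, slide 9 mm, then lift slightly and check.

```bash
python3 - <<'E'
from h import *
Y=10.8;y=np.radians(Y);u=np.array([np.cos(y),np.sin(y),0])
g=np.array([.605,.2076,0])-.078*u
st=lambda s:print(s,r.current_tool_pos().round(4),np.round(r.current_contact_force(),2),np.round(r.current_torque(),2),round(r.current_opening(),3),r.current_finger_force(),round(r.current_t(),2))
r.move_linear([g[0],g[1],.125],quat(Y));st('above')
r.move_linear([g[0],g[1],.104],quat(Y),vel=.06);st('down')
r.set_gripper(0.0,50);st('grip')
p=np.array(r.current_tool_pos())
r.move_linear(p+.009*u,quat(Y),vel=.03);st('slid')
shot('side','d2');a=shot('scene','s2')
for im in (a,dict(np.load('pics/d2.npz'))):
    P,rr=green(im,.088);print(rr,np.percentile(P[:,2],98))
E
```

```text
above [0.5286 0.1923 0.1253] [ 0.39  0.82 -0.27] [ 0.04  0.05 -0.  ] 0.4 0.0 1.95
down [0.5283 0.193  0.1038] [0.54 0.67 0.49] [-0.    0.04  0.02] 0.399 0.0 2.45
grip [0.5285 0.193  0.1043] [-1.18 -0.62  3.28] [ 0.    0.2  -0.01] 0.025 51.22193992137909 2.83
slid [0.5376 0.1948 0.1044] [ 1.77 -0.39  0.48] [ 0.06 -0.21 -0.01] 0.022 50.88250815868378 3.28
((614.2327270507812, 206.24029541015625), (163.3409423828125, 120.18647003173828), 10.27217960357666) 0.0965216941661236
((614.3549194335938, 208.48963928222656), (166.17247009277344, 110.09355163574219), 11.205577850341797) 0.09646404348561992
```

```bash
python3 - <<'E'
from h import *
p=np.array(r.current_tool_pos())
for dz in(.003,.012,.03):
    r.move_linear(p+[0,0,dz],quat(10.8),vel=.03)
    print(dz,r.current_tool_pos().round(4),np.round(r.current_contact_force(),2),np.round(r.current_torque(),2),round(r.current_t(),2))
shot('side','d3');shot('scene','s3')
a=cv2.imread('pics/s3.png');b=cv2.imread('pics/d3.png')
k=lambda c:cv2.resize(c,(400,300),interpolation=cv2.INTER_CUBIC)
z=cv2.imread('pics/s0.png')
cv2.imwrite('pics/c3.png',np.hstack([k(z[190:265,345:445]),k(a[190:265,345:445])]))
z=np.vstack([np.hstack([k(z[190:265,345:445]),k(a[190:265,345:445])]),np.hstack([k(cv2.imread('pics/d0.png')[155:230,285:385]),k(b[155:230,285:385])])])
cv2.imwrite('pics/c3.png',z)
E
```

```text
0.003 [0.5372 0.1947 0.1074] [ 0.19  0.33 -1.76] [-0.05  0.09 -0.01] 3.63
0.012 [0.5375 0.1948 0.1166] [ 0.3   0.75 -0.84] [-0.    0.07 -0.03] 4.08
0.03 [0.5374 0.1947 0.1343] [-0.58  0.07 -0.82] [-0.    0.12  0.02] 4.83
```

View pics/c3.png

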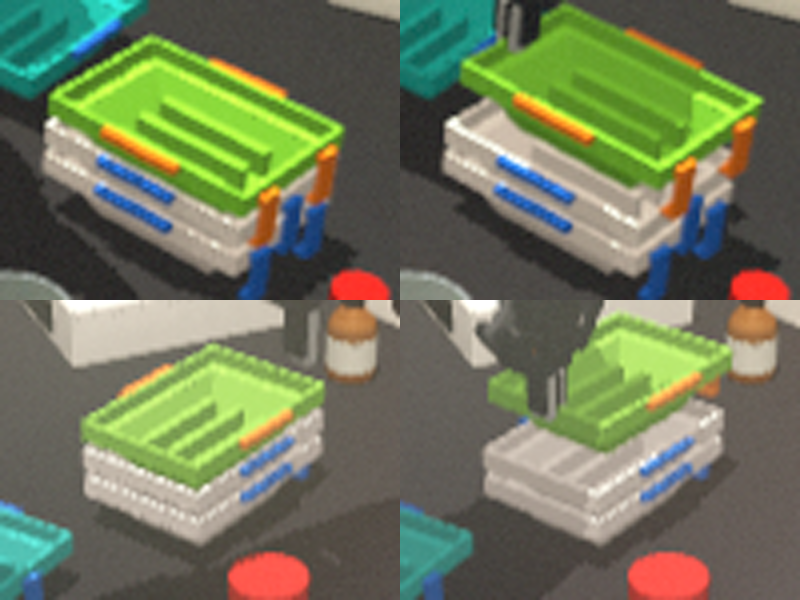

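The green tray is free and the white trays haven't moved. Next I'll carry it high to above the shaker and check alignment there.

```bash
python3 - <<'E'
from h import *
p=np.array(r.current_tool_pos())
r.move_linear([p[0],p[1],.245],quat(10.8),vel=.2)
Y=-8.1;y=np.radians(Y);u=np.array([np.cos(y),np.sin(y),0]);s=np.array([.5495,-.2375,0])
g=s-.078*u
r.move_to([g[0],g[1],.245],quat(Y))
r.move_linear([g[0],g[1],.215],quat(Y),vel=.1)
r.sleep(.3)
print(r.current_tool_pos(),r.current_ee_rot(),'want',g,r.current_t(),r.current_opening())
for n in('scene','side'):
    im=shot(n,n[:2]+'4');P,rr=green(im,.18);print(rr,np.percentile(P[:,2],[2,50,98]))
    W=cloud(im);m=np.isfinite(W[...,2])
    pt=W[(abs(W[...,0]-.55)<.13)&(abs(W[...,1]+.2375)<.13)&(abs(W[...,2]-.07)<.006)]
    print(len(pt),cv2.minAreaRect(pt[:,:2].astype(np.float32)*1000))
    P,_=green(im,.15);l=(P-s)@u;
    for lo,hi in((-.09,-.06),(.06,.09)):
        q=P[(l>lo)&(l<hi)];print('z end',lo,np.percentile(q[:,2],[50,90,97]).round(4))
shot('wrist','w4')
E
```

```text
[ 0.47244131 -0.22658229  0.21543758] [7.55273048e-01 6.55410162e-01 1.11717361e-04 3.62063907e-04] want [ 0.47227815 -0.2265097   0.        ] 7.95 0.027203466147667367
((549.0712280273438, -237.43939208984375), (110.75360870361328, 165.99095153808594), 81.92680358886719) [0.18022728 0.19117865 0.20432738]
3729 ((548.99267578125, -237.6897735595703), (200.02403259277344, 201.12734985351562), 81.89434051513672)
z end -0.09 [0.1915 0.2033 0.2045]
z end 0.06 [0.1978 0.2015 0.2022]
((549.9100341796875, -237.00668334960938), (112.95697021484375, 164.69900512695312), 81.98275756835938) [0.18023848 0.19123824 0.20433913]
3124 ((549.2294921875, -236.49440002441406), (203.96145629882812, 202.12051391601562), 81.99139404296875)
z end -0.09 [0.1982 0.2042 0.2051]
z end 0.06 [0.1897 0.2004 0.2018]
```

View pics/w4.png

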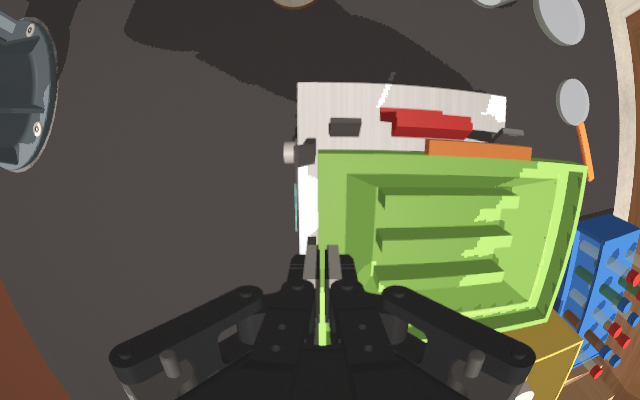

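View pics/sc4.png

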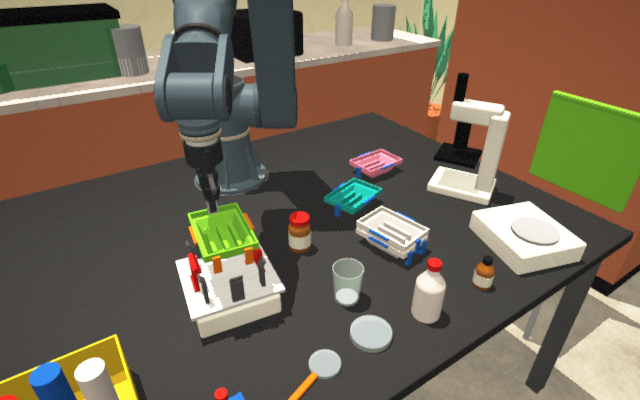

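Tray and shaker centres and yaw agree within 1 mm, and the hook end droops about 1°. Now I'll lower it while watching the force.

```bash
python3 - <<'E'
from h import *
Y=-8.1;y=np.radians(Y);u=np.array([np.cos(y),np.sin(y),0]);s=np.array([.5493,-.2375,0]);g=s-.078*u
for z in list(np.arange(.195,.150,-.01))+[.150,.1475,.145,.143]:
    r.move_linear([g[0],g[1],z],quat(Y),vel=.05)
    f=np.array(r.current_contact_force());print(round(z,4),r.current_tool_pos().round(4),f.round(2),np.round(r.current_torque(),2),round(r.current_t(),2))
    if f[2]>4 or np.hypot(*f[:2])>6: break
for n in('scene','side'):
    im=shot(n,n[:2]+'5');P,rr=green(im,.1);l=(P-s)@u
    print(rr,[np.percentile(P[(l>a)&(l<b),2],97).round(4) for a,b in((-.09,-.06),(.06,.09))])
E
```

```text
0.195 [ 0.472  -0.2265  0.1948] [ 0.18 -0.68 -0.67] [-0.04  0.11 -0.03] 8.65
0.185 [ 0.4719 -0.2265  0.1847] [ 0.35 -0.38 -1.29] [ 0.02  0.1  -0.03] 9.0
0.175 [ 0.4719 -0.2264  0.1746] [ 0.57  0.35 -1.1 ] [0.02 0.14 0.03] 9.35
0.165 [ 0.4719 -0.2264  0.1646] [ 0.45  0.35 -1.35] [ 0.03  0.13 -0.05] 9.7
0.155 [ 0.4719 -0.2264  0.1546] [-0.62 -0.26 -0.14] [ 0.03  0.09 -0.03] 10.05
0.15 [ 0.472  -0.2264  0.1497] [-0.1   0.13 -0.48] [-0.03  0.07  0.02] 10.3
0.1475 [ 0.4721 -0.2265  0.1475] [ 0.55  0.05 -0.91] [-0.01  0.03 -0.03] 10.55
0.145 [ 0.4723 -0.2267  0.1452] [ 0.19 -1.49  1.14] [-0.07 -0.16 -0.04] 10.8
0.143 [ 0.4724 -0.2266  0.1432] [-0.1  -0.98  3.17] [-0.08 -0.29 -0.  ] 11.05
((550.2239990234375, -231.81649780273438), (122.1202392578125, 176.8736572265625), 82.00525665283203) [np.float64(0.1327), np.float64(0.1395)]
((549.3277587890625, -238.6211395263672), (115.79007720947266, 163.75485229492188), 81.38427734375) [np.float64(0.1342), np.float64(0.1392)]
```

It rests on the clips. Now I'll release, then press the middle rib with shut fingers in small force-watched steps.

```bash
cat >> h.py <<'E'
def press(x,y,yaw,z0,zmin,fmax):
    r.move_linear([x,y,z0],quat(yaw),vel=.06); z=z0; pk=0
    while z>zmin:
        z-=.001; r.move_linear([x,y,z],quat(yaw),vel=.02)
        f=np.array(r.current_contact_force()); pk=max(pk,f[2])
        print(round(z,4),round(r.current_tool_pos()[2],4),f.round(1))
        if f[2]>fmax: break
    print('peak',pk,'t',r.current_t())
E
python3 - <<'E'
from h import *
Y=-8.1;s=np.array([.5493,-.2375]);p=np.array(r.current_tool_pos())
r.set_gripper(.22)
r.move_linear(p+[0,0,.06],vel=.15)
r.set_gripper(0,20)
r.move_linear([*s,.2],quat(Y),vel=.2)
r.move_linear([*s,.15],quat(Y),vel=.1)
im=shot('side','d6');print(green(im,.1)[1],r.current_t())
press(*s,Y,.135,.1145,18)
for n in('scene','side'):shot(n,n[:2]+'6')
k=lambda c:cv2.resize(c,(400,300),interpolation=cv2.INTER_CUBIC)
cv2.imwrite('pics/c6.png',np.hstack([k(cv2.imread('pics/sc6.png')[215:335,165:325]),k(cv2.imread('pics/si6.png')[215:320,375:515])]))
E
```

```text
((549.5303955078125, -238.48056030273438), (112.49276733398438, 166.8444061279297), 80.94681549072266) 13.575
0.134 0.1341 [ 0.4 -0.5  0.3]
0.133 0.133 [-0.4  0.1  0.5]
0.132 0.1323 [ 0.2 -0.8  2.6]
0.131 0.1315 [-0.  -0.6  5.3]
0.13 0.1306 [0.3 1.2 6.6]
0.129 0.1297 [-0.6 -0.5  6.8]
0.128 0.1288 [-0.8  0.2  6.6]
0.127 0.1279 [-0.  -0.6  7.8]
0.126 0.1269 [0.9 0.4 8.3]
0.125 0.126 [0.  0.5 7.9]
0.124 0.1242 [1.8 0.6 3.1]
0.123 0.123 [ 2.2 -0.8  2.5]
0.122 0.1219 [ 0.1 -0.5  1.7]
0.121 0.1205 [-0.5  0.1  0.2]
0.12 0.1198 [-0.5  0.2 -0.2]
0.119 0.1191 [-0.5 -0.8  1.6]
0.118 0.1186 [-2.5  0.2  8. ]
0.117 0.1178 [-1.1 -1.   8.1]
0.116 0.1169 [-0.7 -1.8  8.4]
0.115 0.116 [-1.6 -1.8  8.4]
0.114 0.115 [-2.4 -3.2  8.5]
peak 8.524264350288927 t 19.225
```

View pics/c6.png

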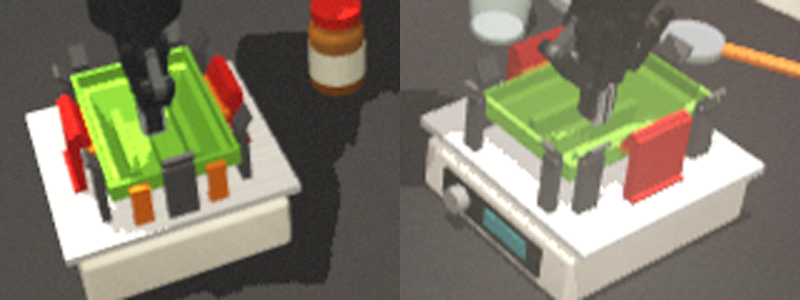

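One side likely snapped and the other has not. I'll rise and measure the tilt.

```bash
cat >> h.py <<'E'
def tilt():
    y=np.radians(-8.1);u=np.array([np.cos(y),np.sin(y)]);v=np.array([-u[1],u[0]])
    for n in('scene','side'):
        im=shot(n,n+str(int(r.current_t()*100)));P,rr=green(im,.08);d=P[:,:2]-[.5493,-.2375];a,b=d@u,d@v
        g=lambda m:np.percentile(P[m,2],95).round(4) if m.sum()>5 else None
        print(n,'-x',g(a<-.07),'+x',g(a>.07),'-y',g(b<-.048),'+y',g(b>.048),'corners',[g((a*i>.05)&(b*j>.048)) for i in(-1,1) for j in(-1,1)])
E
python3 - <<'E'
from h import *
r.move_linear([.5493,-.2375,.2],quat(-8.1),vel=.15)
tilt();print(r.current_t())
E
```

```text
scene -x 0.1178 +x 0.1189 -y 0.1184 +y 0.1182 corners [np.float64(0.1182), np.float64(0.1174), np.float64(0.1181), np.float64(0.1183)]
side -x 0.119 +x 0.1183 -y 0.1345 +y 0.1183 corners [np.float64(0.1376), np.float64(0.1183), np.float64(0.1373), np.float64(0.1173)]
20.15
```

```bash
python3 - <<'E'
from h import *
shot('scene','sc7');shot('side','si7')
k=lambda c:cv2.resize(c,(400,300),interpolation=cv2.INTER_CUBIC)
A=cv2.imread('pics/sc7.png');B=cv2.imread('pics/si7.png')
cv2.imwrite('pics/c7.png',np.vstack([np.hstack([k(A[215:335,165:325]),k(B[215:320,375:515])]),np.hstack([k(A[230:305,180:280]),k(B[225:300,400:500])])]))
E
```

```text
(no output)
```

View pics/c7.png

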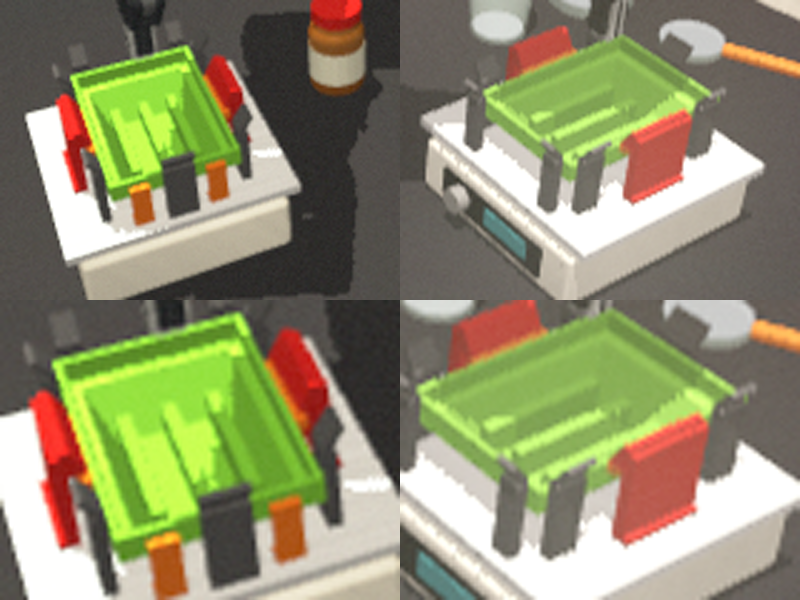

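```bash
cat >> h.py <<'E'
def prof(names):
    y=np.radians(-8.1);u=np.array([np.cos(y),np.sin(y)]);v=np.array([-u[1],u[0]])
    for n in names:
        im=dict(np.load(f'pics/{n}.npz'));W=cloud(im);P,_=green(im,0);d=P[:,:2]-[.5493,-.2375];a,b=d@u,d@v
        print(n,'b:zmed,z95,n',[(k,*np.percentile(P[(abs(b*1000-k)<2.5)&(abs(a)<.045),2]*1000,[50,95]).round(),int(((abs(b*1000-k)<2.5)&(abs(a)<.045)).sum())) for k in range(-55,56,5) if ((abs(b*1000-k)<2.5)&(abs(a)<.045)).sum()>3])
        hsv=cv2.cvtColor(im['pixels'],cv2.COLOR_RGB2HSV);H,S=hsv[...,0],hsv[...,1]
        d=W[...,:2]-[.5493,-.2375];a,b=d@u,d@v;z=W[...,2]
        o=(S>140)&(abs(a)<.1)&(abs(b)<.09)&(z>.05)&(z<.16)
        for nm,m in(('orange',(H>7)&(H<22)),('red',(H<5)|(H>175))):
            for sg in(-1,1):
                k=o&m&(b*sg>.045)&(abs(a)<.04)
                if k.sum()>3: print(' ',nm,sg,k.sum(),'z',np.percentile(z[k]*1000,[10,50,95]).round(),'b',np.percentile(b[k]*1000,[5,50,95]).round(1))
E
python3 - <<'E'
from h import *
prof(['s0','sc7','d0','si7'])
E
```

```text
s0 b:zmed,z95,n []
  red -1 266 z [ 80. 126. 136.] b [-76.1 -70.6 -60. ]
  red 1 199 z [111. 129. 136.] b [58.3 65.8 73.8]
sc7 b:zmed,z95,n [(-55, np.float64(117.0), np.float64(119.0), 41), (-50, np.float64(104.0), np.float64(106.0), 42), (-45, np.float64(104.0), np.float64(105.0), 57), (-40, np.float64(93.0), np.float64(98.0), 44), (-35, np.float64(82.0), np.float64(88.0), 40), (-30, np.float64(93.0), np.float64(96.0), 90), (-25, np.float64(94.0), np.float64(96.0), 51), (-20, np.float64(74.0), np.float64(75.0), 29), (-15, np.float64(74.0), np.float64(77.0), 51), (-10, np.float64(74.0), np.float64(78.0), 54), (-5, np.float64(88.0), np.float64(95.0), 92), (0, np.float64(94.0), np.float64(96.0), 56), (5, np.float64(75.0), np.float64(132.0), 12), (10, np.float64(74.0), np.float64(77.0), 43), (15, np.float64(74.0), np.float64(76.0), 40), (20, np.float64(84.0), np.float64(95.0), 90), (25, np.float64(94.0), np.float64(96.0), 58), (30, np.float64(92.0), np.float64(95.0), 28), (35, np.float64(89.0), np.float64(94.0), 88), (40, np.float64(99.0), np.float64(105.0), 93), (45, np.float64(104.0),
[... 738 characters left out ...]
float64(95.0), 148), (0, np.float64(93.0), np.float64(96.0), 89), (5, np.float64(94.0), np.float64(96.0), 25), (20, np.float64(86.0), np.float64(96.0), 73), (25, np.float64(88.0), np.float64(95.0), 141), (30, np.float64(94.0), np.float64(95.0), 38), (35, np.float64(91.0), np.float64(95.0), 32), (40, np.float64(96.0), np.float64(103.0), 133), (45, np.float64(103.0), np.float64(107.0), 76), (50, np.float64(109.0), np.float64(117.0), 119), (55, np.float64(111.0), np.float64(117.0), 51)]
  orange -1 25 z [115. 134. 137.] b [-69.4 -64.7 -56.3]
  orange 1 33 z [116. 117. 120.] b [53.4 57.8 61.2]
  red -1 457 z [ 78. 108. 134.] b [-76.5 -73.5 -68.7]
  red 1 194 z [120. 128. 136.] b [59.1 65.1 72.8]
```

Ribs, ledges, ears and lip read equal on both sides (94/104/117, about 1 mm bias), and both clips are back at their rest positions. I'll do one light confirming press to make sure it bottoms on the platform.

```bash
python3 - <<'E'
from h import *
press(.5493,-.2375,-8.1,.119,.1125,9)
r.move_linear([.5493,-.2375,.24],quat(-8.1),vel=.2)
shot('scene','sc8');shot('side','si8');prof(['sc8'])
print(r.current_t())
for n in('s0','sc8'):
    im=dict(np.load(f'pics/{n}.npz'));W=cloud(im)
    for bx in((347,280,18,28),(300,233,14,22)):
        P=W[bx[1]-bx[3]:bx[1]+bx[3],bx[0]-bx[2]:bx[0]+bx[2]].reshape(-1,3);P=P[(P[:,2]>.02)&(P[:,2]<.11)];print(n,np.round(np.median(P,0),3))
A=cv2.imread('pics/sc8.png');B=cv2.imread('pics/si8.png')
k=lambda c:cv2.resize(c,(400,300),interpolation=cv2.INTER_CUBIC)
cv2.imwrite('pics/c8.png',np.hstack([k(A[160:340,170:450]),k(B[215:320,375:515])]))
E
```

```text
0.118 0.1181 [0.2 0.3 0.4]
0.117 0.1169 [ 0.6 -0.3  0.2]
0.116 0.1159 [ 0.4 -0.2 -0.2]
0.115 0.1151 [-0.5 -0.8  0.9]
0.114 0.115 [-3.8  1.9 10.7]
peak 10.722871155865661 t 23.0
sc8 b:zmed,z95,n [(-55, np.float64(117.0), np.float64(119.0), 40), (-50, np.float64(104.0), np.float64(114.0), 45), (-45, np.float64(104.0), np.float64(106.0), 51), (-40, np.float64(94.0), np.float64(98.0), 45), (-35, np.float64(83.0), np.float64(88.0), 40), (-30, np.float64(93.0), np.float64(95.0), 88), (-25, np.float64(94.0), np.float64(95.0), 51), (-20, np.float64(75.0), np.float64(76.0), 27), (-15, np.float64(74.0), np.float64(75.0), 52), (-10, np.float64(74.0), np.float64(76.0), 53), (-5, np.float64(89.0), np.float64(95.0), 91), (0, np.float64(94.0), np.float64(96.0), 54), (5, np.float64(75.0), np.float64(93.0), 11), (10, np.float64(74.0), np.float64(77.0), 42), (15, np.float64(75.0), np.float64(77.0), 42), (20, np.float64(84.0), np.float64(95.0), 87), (25, np.float64(94.0), np.float64(96.0), 60), (30, np.float64(88.0), np.float64(95.0), 24), (35, np.float64(88.0), np.float64(94.0), 87), (40, np.float64(99.0), np.float64(105.0), 92), (45, np.float64(104.0), np.float64(106.0), 59), (50, np.float64(113.0), np.float64(119.0), 98), (55, np.float64(117.0), np.float64(117.0), 16)]
  orange -1 16 z [115. 117. 122.] b [-61.6 -58.  -56.7]
  orange 1 43 z [115. 118. 122.] b [54.8 56.9 59.8]
  red -1 262 z [ 80. 127. 136.] b [-76.1 -70.5 -60.2]
  red 1 182 z [121. 131. 136.] b [59.1 66.1 74.1]
23.8833
s0 [ 0.704 -0.015  0.066]
s0 [ 0.493 -0.016  0.072]
sc8 [ 0.704 -0.015  0.066]
sc8 [ 0.494 -0.016  0.073]
```

View pics/c8.png

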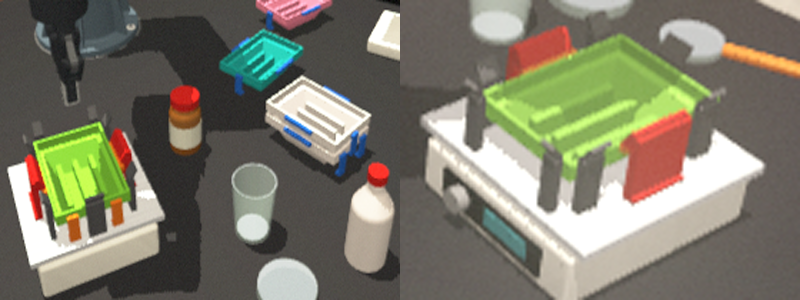

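The press stopped hard at exactly the seated height (tip at 0.093). The picture shows the tray flat with both clips over its ears, the white trays still nested, and the beaker and jar where they were.

```bash
python3 -c "
from cell import r
print(r.hand_in())"
```

```text
the job is handed in; nothing more can be done
None
```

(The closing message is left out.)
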